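Seed tubes into the sowing tray in reverse order

ROBOT

A 6-joint arm with a two-finger parallel gripper is mounted at the origin on the work surface. World frame = base frame: x ahead of the robot, y to its left, z up, the work surface at z = 0. Lengths are in m, angles in rad, forces in N, time in s.
With the tool pointing down it reaches from about 0.325 to 0.775 m from the base axis. Payload 9.3 kg.
Tool frame: the origin (TCP) lies at the very end of the fingers, on their centre line; the grasp point (between the pads) lies 19 mm behind it; z points along the fingers, x is the direction in which the jaws open and shut, and the axes are right-handed (so a half turn about z gives the same grasp; the last joint's range is limited). The gripper opens to 85 mm and grips with 20 to 120 N. Pads are 22 mm wide; open, the fingers measure 114 mm over their backs; the gripper's body (76 mm by 85 mm) begins 54 mm behind the grasp point. The pads swing forward as they close: fully open they stand 13 mm farther back than shut.
Start: joints at [-1.431, 0.259, 0.021, 1.334, 0, 1.418], TCP at [0.159, -0.527, 0.231] pointing down, gripper open.
Joint ranges: [-3.04, 3.04], [-0.91, 1.82], [-1.04, 1.36], [-1.92, 1.95], [-1.52, 1.45], [-3.14, 3.14]. Speed limits (rad/s): [2.22, 2.22, 2.79, 3.14, 3.14, 3.14].

INTERFACE

Orientations are given as a unit quaternion [x, y, z, w].
In Python, from workcell import state, vision, order gives the robot as it stands. The module is installed in compiled form; this text tells all that it offers.
- The arm moves only by the tool arm_command, never from a script. Its argument "targets" is a list of rows, each an object of numbers: "hand": the finger opening in mm, from 0 to 85.4; "x", "y", "z": the shift along the tool's x, y, z in mm; "spin": the turn about the tool's z in rad. In form: [{"hand": .., "x": .., "y": .., "z": .., "spin": ..}, ...]. A call has 1 to 12 rows; each row shifts and turns the commanded pose from where the row before left it, along the tool's axes as they then stand; what a row does not reach is not made up. A row lasts 1/10 s, in which the tool goes at most 50 mm and 8.59 degrees, less where a joint would pass 70% of its speed; a pose out of reach is approached as far as the arm can. A call is refused whole if a number of a shift passes 50 or a number of a turn 0.15, either way. A call with a gripper value outside its range is refused whole. The fingers move at their own pace and stop on an object; "grip_force" is the grip in N (left out, the last holds). Time passes only in rows, so rows that do not move let the fingers close. It gives the time, the measured TCP pose, the force and the opening at its end, in the units of the state.
- state(): the state, without advancing time (a new reading comes with each control period).
- vision.camera(name): name is "scene" or "top" or "wrist"; returns (picture, depth): 384x512x3 uint8, red, green, blue; 384x512 float32, m along the optical axis (not along the pixel's ray), 0 where there is no reading.
- vision.calibration(name): a dict with "intrinsics" (3x3 intrinsics, pixels), "position" and "attitude" of the camera in the world. Camera axes: x right, y up, looking along -z (the intrinsics and any distortion apply to the point x, -y, -z); pixel columns grow to the right and rows downward; lengths in m; the calibration is good to about 2 mm. A picture is of the moment at which its call begins: read the wrist's pose just before it. calibration takes no time and is no camera call; for the wrist camera it gives the pose at the moment of the call.
- order.close_job(): hands the job in, once; it reports no verdict.
The state is a dict: "time_s": time; "qpos": joint angles; "qvel": joint speeds; "joint_efforts": joint torques, N m; "tool_pos": TCP position; "orientation": TCP orientation; "wrist_force": force on the tool from outside, world axes, zero at the start; "wrist_torque": the same for the moment, N m; "grip_width": finger opening in m.
Only numpy, scipy, OpenCV 4.12 (cv2) and the standard library are available. Lean on these libraries where they do the work, as an engineer would, in place of code of your own. Each camera call takes 0.05 s, during which the arm holds its last target.

TASK

Move the four seed tubes from the wooden rack into the grey cups of the aluminium tray, one standing upright in each cup, in reverse order: the tube that started next to the rack's black end block goes into the cup farthest from the tray's black end block, the second into the second farthest, and so on, so that the last one ends next to the tray's block. Do not tip any tube over on the way.

Things in the scene. Friction and masses are not known exactly. Their poses are not given: they have to be found in the camera images.
- rack: Storage rack, the source: flat pale wooden board 70 x 264 mm, 12 mm thick, fixed to the bench. Origin: centre of its underside; z up; the row runs along its y axis, and its black end block (50 x 18 mm, 22 mm tall) stands on the board at +y, 120 mm from the origin. Four coloured cups stand on it in a row at y = -81, -27, +27, +81 mm (x = 0).
- tray: Shallow aluminium sowing tray, the destination: 70 x 264 mm, floor 6 mm thick, rim 12 mm high, fixed to the bench. Origin: centre of its underside; z up; the row runs along its y axis, and its black end block (as on the rack) stands at +y, 120 mm from the origin. Four plain grey cups are part of it, centres at y = -81, -27, +27, +81 mm (x = 0): outside 50 mm, inside 44 mm across, rims 26 mm above the bench, flat inner floors at 10 mm.
- cup_red: The red cup, fixed on the rack, in which the red-capped tube stands at the start; it keeps showing that tube's place in the row. Outside 50 mm, inside 44 mm across, 20 mm tall, flat inner floor 4 mm above its underside. Origin: centre of its underside (12 mm above the bench); z up.
- tube_red: Seed tube with a red cap: smooth upright cylinder, 28 mm across, 85 mm tall, white with the top 18 mm red, 35 to 70 g, loose, closed for good. Origin: centre of its underside; z up along the tube. It starts standing in the red cup within about 4 mm of its centre, underside 16 mm above the bench.
- cup_yellow: The yellow cup, fixed on the rack, in which the yellow-capped tube stands at the start; it keeps showing that tube's place in the row. Outside 50 mm, inside 44 mm across, 20 mm tall, flat inner floor 4 mm above its underside. Origin: centre of its underside (12 mm above the bench); z up.
- tube_yellow: Seed tube with a yellow cap: smooth upright cylinder, 28 mm across, 85 mm tall, white with the top 18 mm yellow, 35 to 70 g, loose, closed for good. Origin: centre of its underside; z up along the tube. It starts standing in the yellow cup within about 4 mm of its centre, underside 16 mm above the bench.
- cup_blue: The blue cup, fixed on the rack, in which the blue-capped tube stands at the start; it keeps showing that tube's place in the row. Outside 50 mm, inside 44 mm across, 20 mm tall, flat inner floor 4 mm above its underside. Origin: centre of its underside (12 mm above the bench); z up.
- tube_blue: Seed tube with a blue cap: smooth upright cylinder, 28 mm across, 85 mm tall, white with the top 18 mm blue, 35 to 70 g, loose, closed for good. Origin: centre of its underside; z up along the tube. It starts standing in the blue cup within about 4 mm of its centre, underside 16 mm above the bench.
- cup_green: The green cup, fixed on the rack, in which the green-capped tube stands at the start; it keeps showing that tube's place in the row. Outside 50 mm, inside 44 mm across, 20 mm tall, flat inner floor 4 mm above its underside. Origin: centre of its underside (12 mm above the bench); z up.
- tube_green: Seed tube with a green cap: smooth upright cylinder, 28 mm across, 85 mm tall, white with the top 18 mm green, 35 to 70 g, loose, closed for good. Origin: centre of its underside; z up along the tube. It starts standing in the green cup within about 4 mm of its centre, underside 16 mm above the bench.
Things that resemble listed ones, but are neither listed nor needed, are in the scene too. Leave any orange, pink or turquoise look-alike of the tube_blue alone.

How it is judged:
By the outcome, as a careful person would: the job done as asked, in the order asked, and still so for the second after the job is handed in, with the robot touching nothing.
It also fails if it takes over 115 s, if anything falls off the work surface, if the arm or the gripper's body presses on something with over 40 N, if the wrist force passes 120 N, or if a joint passes its speed limit or range.

## Working session

There is one attempt and no reset: what is moved stays moved. The work goes in short steps, Python scripts to look and compute and a tool call to move; the robot and the scene stay as the last step left them, time stands still between calls to the robot, and variables do not carry over. Pictures are saved under pics/ and viewed, and the job is handed in when it is done.

Besides the shell and the picture viewer there is one more tool, called after "Emit:" as name(argument=value, ...), one argument or row to a line, values as JSON. arm_command: Moves the arm, as the interface text tells. Its arguments: {"type":"object","properties":{"targets":{"type":"array","items":{"type":"object","properties":{"hand":{"type":"number"},"x":{"type":"number"},"y":{"type":"number"},"z":{"type":"number"},"spin":{"type":"number"}}}},"grip_force":{"type":"number"}},"required":["targets"]}

```bash
mkdir -p pics; python3 - <<'E'
from workcell import state, vision
import cv2,numpy as np
s=state();print(s)
for n in("scene","top"):
    p,d=vision.camera(n);c=vision.calibration(n);print(n,c)
    cv2.imwrite(f"pics/{n}0.png",cv2.cvtColor(p,cv2.COLOR_RGB2BGR));np.savez(f"{n}0.npz",p=p,d=d)
E
```

```text
{'time_s': 0.0, 'qpos': array([-1.43062674e+00,  2.59190370e-01,  2.07468125e-02,  1.33370337e+00,
        2.38566032e-05,  1.41817792e+00]), 'qvel': array([ 0.00190005, -0.00020067, -0.00039013,  0.00125784, -0.00043616,
       -0.00070398]), 'joint_efforts': array([ 2.68860949e-04, -5.55641341e+01,  3.44528103e+01,  1.36641672e-02,
       -3.73771791e-04, -1.51367720e-05]), 'tool_pos': array([ 0.15869445, -0.52630765,  0.23066128]), 'orientation': array([ 8.02689881e-01, -5.96396260e-01, -4.66042490e-04, -4.88855732e-04]), 'wrist_force': array([-0.04135254, -0.21653475,  0.29184715]), 'wrist_torque': array([0.04739322, 0.01452822, 0.03486952]), 'grip_width': 0.08552973069674825}
scene {'intrinsics': array([[470.88721099,   0.        , 250.71351019],
       [  0.        , 470.88721099, 188.84786831],
       [  0.        ,   0.        ,   1.        ]]), 'position': array([ 1.153542  , -0.67810739,  0.68806245]), 'attitude': array([0.41851787, 0.17713354, 0.33797457, 0.82415999])}
top {'intrinsics': array([[483.3149796 ,   0.        , 258.96423213],
       [  0.        , 483.3149796 , 197.60602276],
       [  0.        ,   0.        ,   1.        ]]), 'position': array([ 0.31566764, -0.03672508,  1.23635713]), 'attitude': array([-0.06089203,  0.06226101,  0.71362495, -0.69509363])}
```

View pics/scene0.png

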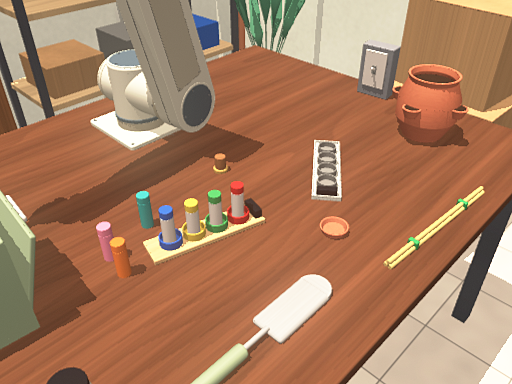

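View pics/top0.png

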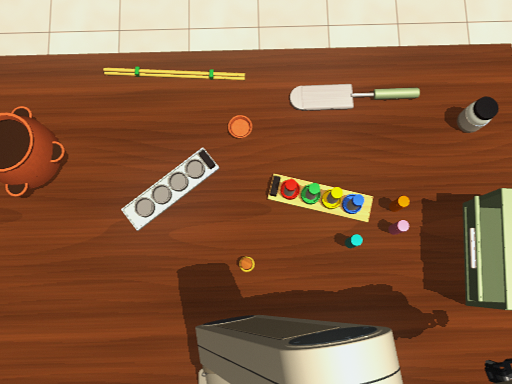

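The scene view shows the wooden rack with its black block at (253,207). From the block, the tubes are red (237,188), green (215,197), yellow (191,205) and blue (167,213). The tray's block is at (327,186). In the top view the rack block is at (274,185) and the tray block at (208,158).

Candidates for the blue tube in the top view: blue (354,203), in the blue cup on the rack. Look-alikes: turquoise (356,240), orange (403,201) and pink (402,226), all standing off the rack. I'll check the choice in a close crop.

```bash
cat > h.py <<'E'
import numpy as np,cv2
from scipy.spatial.transform import Rotation as R
from workcell import vision
def cal(n): c=vision.calibration(n); return c["intrinsics"],c["position"],R.from_quat(c["attitude"]).as_matrix()
def ray(C,uv):
    K,p,A=C; v=np.linalg.inv(K)@[uv[0],uv[1],1]; return p,A@(v*[1,-1,-1])
def onz(C,uv,z):
    p,r=ray(C,uv); return p+r*(z-p[2])/r[2]
def world(C,d):
    K,p,A=C; u,v=np.meshgrid(np.arange(d.shape[1]),np.arange(d.shape[0]))
    q=np.stack([(u-K[0,2])/K[0,0]*d,-(v-K[1,2])/K[1,1]*d,-d],-1); w=q@A.T+p; w[d==0]=np.nan; return w
E
python3 - <<'E'
from h import *
z=np.load("top0.npz");p,d=z["p"],z["d"];C=cal("top");w=world(C,d)
b=cv2.cvtColor(p,cv2.COLOR_RGB2BGR)
cv2.imwrite("pics/c1.png",cv2.resize(b[165:260,255:420],None,fx=4.8,fy=4.8,interpolation=cv2.INTER_CUBIC))
cv2.imwrite("pics/c2.png",cv2.resize(b[140:240,115:230],None,fx=5,fy=5,interpolation=cv2.INTER_CUBIC))
# tops from depth: points with z in .095..0.107 in rack region
for name,(u0,v0,u1,v1) in dict(rack=(262,165,380,228),look=(340,190,420,250)).items():
    m=np.zeros(d.shape,np.uint8);s=w[...,2];m[(s>.093)&(s<.112)]=1 if name=="rack" else 1
    if name=="look": m[:]=((s>.07)&(s<.12))
    k=np.zeros_like(m);k[v0:v1,u0:u1]=m[v0:v1,u0:u1]
    n,l,st,ce=cv2.connectedComponentsWithStats(k)
    for i in range(1,n):
        if st[i,4]>8: print(name,ce[i].round(1),st[i,4],np.nanmean(w[l==i],0).round(4),p[l==i].mean(0).round())
s=w[...,2]
for u,v in[(145,207),(161,195),(178,182),(195,169),(208,158)]: print(u,v,w[v,u].round(4))
# tray minarea rect
k=np.zeros(d.shape,np.uint8);k[140:240,115:230]=(s>.006)[140:240,115:230]
for zz in (.006,.02): 
  m=(s>zz)&(k>0); P=w[m][:,:2].astype(np.float32)*1000; print(zz,cv2.minAreaRect(P))
m=np.zeros_like(k);m[165:228,262:380]=((s>.007)&(s<.017))[165:228,262:380]
print(cv2.minAreaRect(w[m>0][:,:2].astype(np.float32)*1000))
E
```

```text
rack [290.3 184.2] 111 [ 0.5463 -0.1177  0.1003] [228.  48.  27.]
rack [313.4 188. ] 108 [ 0.5356 -0.1725  0.1004] [ 67. 206.  85.]
rack [336.  192.3] 106 [ 0.5236 -0.2259  0.1006] [225. 224.   1.]
rack [357.4 199.5] 112 [ 0.505  -0.2762  0.1007] [ 65. 134. 225.]
look [340.5 192.8] 13 [ 0.5224 -0.2367  0.1002] [236. 239.   0.]
look [356.5 200.1] 138 [ 0.5041 -0.2745  0.0971] [ 65. 121. 197.]
look [402.  201.3] 122 [ 0.5004 -0.3873  0.0836] [208. 139.   1.]
look [401.6 225.5] 124 [ 0.4418 -0.3817  0.0833] [210. 160. 182.]
look [355.1 239.7] 118 [ 0.4108 -0.2682  0.0841] [ 35. 201. 185.]
145 207 [0.5151 0.2515 0.0087]
161 195 [0.5449 0.2102 0.0111]
178 182 [0.5779 0.1664 0.0115]
195 169 [0.6104 0.1219 0.0151]
208 158 [0.6352 0.0865 0.0291]
0.006 ((561.8062744140625, 185.9916229248047), (306.750732421875, 256.8632507324219), 87.1455078125)
0.02 ((570.7696533203125, 178.59017944335938), (51.52825164794922, 233.81610107421875), 36.649356842041016)
((537.5105590820312, -203.74349975585938), (272.9833984375, 120.96470642089844), 77.29346466064453)
```

View pics/c1.png

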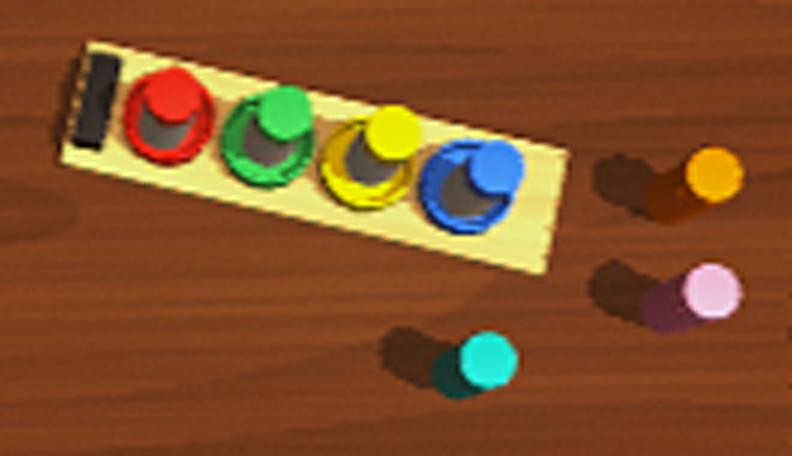

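View pics/c2.png

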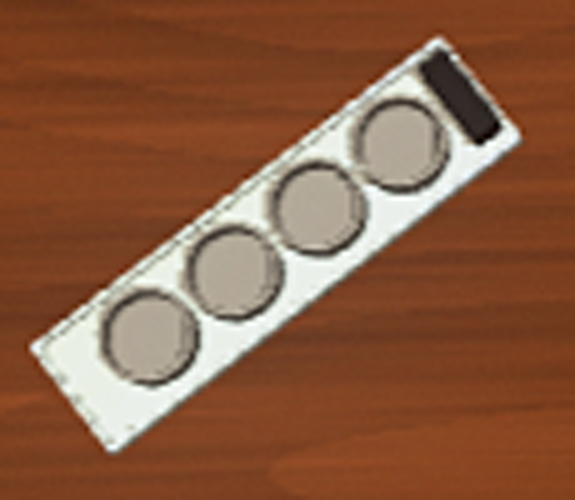

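The crop shows rack caps red (291,185), green (314,188), yellow (337,192) and blue (358,199); turquoise, orange and pink stand off the rack. The tray cups are at about (145,207), (162,194), (179,181) and (195,169), with the block beyond the last one.

```bash
python3 - <<'E'
from h import *
from workcell import state
C=cal("top")
f=lambda x,s,o:(x+.5)/s-.5+o
T={n:onz(C,(f(x,4.8,255),f(y,4.8,165)),.101) for n,x,y in[("red",175,97),("green",285,112),("yellow",394,132),("blue",496,167)]}
for n in T:print(n,T[n].round(4))
# cups on rack ring z .032 outer
rc=[onz(C,(f(x,4.8,255),f(y,4.8,165)),.032) for x,y in[(169,116),(267,136),(367,161),(466,186)]]
print("rackcups",np.round(rc,4),np.linalg.norm(np.diff(rc,axis=0),axis=1))
tc=np.array([onz(C,(f(x,5,115),f(y,5,140)),.026) for x,y in[(150,336),(234,272),(319,208),(402,145)]])
def fit(c):
    m=np.mean(c,0)[:2];d=np.array(c)[:,:2]-m;dr=np.linalg.svd(d)[2][0];dr*=np.sign(dr@(d[3]-d[0]));
    return m,dr,np.array([m+dr*k for k in(-.081,-.027,.027,.081)])
m,dr,F=fit(tc);print("tray",tc.round(4),F.round(4),np.degrees(np.arctan2(dr[1],dr[0])))
m,dr,F=fit(rc[::-1]);print("rack blue..red",F.round(4),np.degrees(np.arctan2(dr[1],dr[0])))
s=state();M=R.from_quat(s["orientation"]).as_matrix();print(M.round(3),np.degrees(np.arctan2(M[1,0],M[0,0])),vision.calibration("wrist"))
E
```

```text
red [ 0.5447 -0.1193  0.101 ]
green [ 0.5357 -0.1738  0.101 ]
yellow [ 0.5241 -0.2276  0.101 ]
blue [ 0.5051 -0.2773  0.101 ]
rackcups [[ 0.5485 -0.1207  0.032 ]
 [ 0.5364 -0.1721  0.032 ]
 [ 0.5216 -0.2242  0.032 ]
 [ 0.5069 -0.2755  0.032 ]] [0.05273465 0.05413735 0.05342112]
tray [[0.5128 0.2485 0.026 ]
 [0.5447 0.2062 0.026 ]
 [0.5769 0.163  0.026 ]
 [0.6089 0.1205 0.026 ]] [[0.5122 0.2494]
 [0.5446 0.2061]
 [0.577  0.1629]
 [0.6094 0.1197]] -53.15053121257265
rack blue..red [[ 0.5072 -0.2763]
 [ 0.5213 -0.2242]
 [ 0.5354 -0.1721]
 [ 0.5495 -0.1199]] 74.87164008413465
[[ 0.289 -0.957 -0.   ]
 [-0.957 -0.289  0.001]
 [-0.001 -0.    -1.   ]] -73.22297751522932 {'intrinsics': array([[264.67905916,   0.        , 255.61125285],
       [  0.        , 264.67905916, 195.49777697],
       [  0.        ,   0.        ,   1.        ]]), 'position': array([ 0.22681521, -0.50536761,  0.37393447]), 'attitude': array([-0.11449078,  0.0859305 , -0.58955376,  0.79494288])}
```

Emit:
arm_command(
  targets=[
    {"hand": 70, "x": 0, "y": 0, "z": 0, "spin": -0.145},
    {"hand": 70, "x": 0, "y": 0, "z": 0, "spin": -0.145},
    {"hand": 70, "x": 0, "y": 0, "z": 0, "spin": -0.145},
    {"hand": 70, "x": 0, "y": 0, "z": 0, "spin": -0.145},
    {"hand": 70, "x": 0, "y": 0, "z": 0, "spin": -0.145},
    {"hand": 70, "x": 0, "y": 0, "z": 0, "spin": -0.145},
    {"hand": 70, "x": 0, "y": 0, "z": 0, "spin": -0.145},
    {"hand": 70, "x": 0, "y": 0, "z": 0, "spin": 0},
  ],
  grip_force=40,
)

```text
time_s: 0.9
tool_pos: [0.1587, -0.5265, 0.2309]
orientation: [0.992, -0.13, -0.0, -0.0]
wrist_force: [-0.6, -0.8, -0.5]
grip_width: 0.0698
```

```bash
cat > go.py <<'E'
import sys
from h import *
from workcell import state
s=state();M=R.from_quat(s["orientation"]).as_matrix();t=np.array([float(a) for a in sys.argv[1:4]])
yaw=np.arctan2(M[1,0],M[0,0])
print("t",round(s["time_s"],2),"pos",s["tool_pos"].round(4),"grip",round(s["grip_width"],4),"F",s["wrist_force"].round(1))
if len(sys.argv)>4:
    Y=np.radians(float(sys.argv[4]));print("spin needed",round(-(Y-yaw),4))
    N=np.array([[np.cos(Y),np.sin(Y),0],[np.sin(Y),-np.cos(Y),0],[0,0,-1]]);print("after spin: d mm",(N.T@(t-s["tool_pos"])*1000).round(1))
print("yaw",np.degrees(yaw).round(2),"d mm now",(M.T@(t-s["tool_pos"])*1000).round(1))
E
python3 go.py .5453 -.119 .231 -15.1
```

```text
t 0.9 pos [ 0.1587 -0.5265  0.2309] grip 0.0698 F [-0.6 -0.8 -0.5]
spin needed 0.0027
after spin: d mm [ 2.671e+02 -4.941e+02 -1.000e-01]
yaw -14.94 d mm now [ 2.684e+02 -4.934e+02  2.000e-01]
```

Emit:
arm_command(
  targets=[
    {"hand": 70, "x": 22, "y": -41, "z": 0, "spin": 0},
    {"hand": 70, "x": 22, "y": -41, "z": 0, "spin": 0},
    {"hand": 70, "x": 22, "y": -41, "z": 0, "spin": 0},
    {"hand": 70, "x": 22, "y": -41, "z": 0, "spin": 0},
    {"hand": 70, "x": 22, "y": -41, "z": 0, "spin": 0},
    {"hand": 70, "x": 22, "y": -41, "z": 0, "spin": 0},
    {"hand": 70, "x": 22, "y": -41, "z": 0, "spin": 0},
    {"hand": 70, "x": 22, "y": -41, "z": 0, "spin": 0},
    {"hand": 70, "x": 22, "y": -41, "z": 0, "spin": 0},
    {"hand": 70, "x": 22, "y": -41, "z": 0, "spin": 0},
    {"hand": 70, "x": 22, "y": -41, "z": 0, "spin": 0},
    {"hand": 70, "x": 22, "y": -41, "z": 0, "spin": 0},
  ],
)

```text
time_s: 2.1
tool_pos: [0.5426, -0.1184, 0.2312]
orientation: [0.991, -0.134, -0.0, 0.0]
wrist_force: [0.4, -1.0, 0.2]
grip_width: 0.0697
```

Emit:
arm_command(
  targets=[
    {"hand": 70, "x": 0, "y": 0, "z": 20, "spin": 0.003},
    {"hand": 70, "x": 0, "y": 0, "z": 20, "spin": 0},
    {"hand": 70, "x": 0, "y": 0, "z": 20, "spin": 0},
    {"hand": 70, "x": 0, "y": 0, "z": 0, "spin": 0},
  ],
)

```text
time_s: 2.5
tool_pos: [0.5403, -0.1194, 0.1687]
orientation: [0.991, -0.134, -0.002, -0.001]
wrist_force: [-0.5, 0.7, 0.3]
grip_width: 0.0699
```

```bash
python3 go.py .5453 -.119 .05; python3 - <<'E'
from h import *
C=cal("wrist");p,d=vision.camera("wrist");cv2.imwrite("pics/w1.png",cv2.cvtColor(p,cv2.COLOR_RGB2BGR))
w=world(C,d);s=w[...,2];m=((s>.096)&(s<.107)).astype(np.uint8)
n,l,st,ce=cv2.connectedComponentsWithStats(m)
for i in range(1,n):
    if st[i,4]>60:
        P=w[l==i]; c,r=cv2.minEnclosingCircle((P[:,:2]*1000).astype(np.float32)); print(ce[i].round(),st[i,4],np.round(c,1),round(r,1),P[:,2].mean().round(4),p[l==i].mean(0).round())
E
```

```text
t 2.5 pos [ 0.5403 -0.1194  0.1687] grip 0.0699 F [-0.5  0.7  0.3]
yaw -15.45 d mm now [  5.2  -1.7 118.7]
[264. 203.] 850 [ 546.6 -118.7] 14.0 0.1014 [248.  87.  68.]
[268. 262.] 730 [ 535.7 -173.8] 14.1 0.1012 [ 94. 228. 121.]
[270. 311.] 551 [ 524.1 -226.5] 14.0 0.101 [230. 222.  10.]
```

View pics/w1.png

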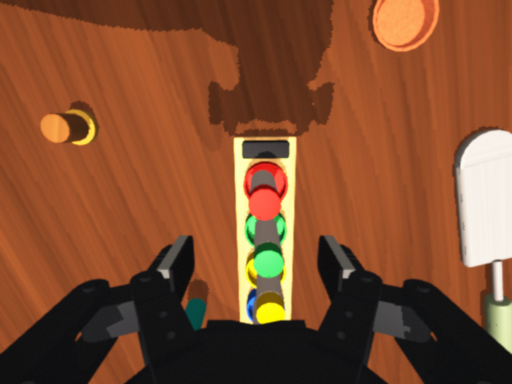

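The wrist view puts red at (264,203), green at (268,262) and yellow at (268,313) between the fingers, with the block at the top. It agrees with the top view to about 2 mm.

Emit:
arm_command(
  targets=[
    {"hand": 70, "x": 6, "y": -2.5, "z": 0, "spin": 0},
    {"hand": 70, "x": 0, "y": 0, "z": 30, "spin": 0},
    {"hand": 70, "x": 0, "y": 0, "z": 30, "spin": 0},
    {"hand": 70, "x": 0, "y": 0, "z": 30, "spin": 0},
    {"hand": 70, "x": 0, "y": 0, "z": 20, "spin": 0},
    {"hand": 70, "x": 0, "y": 0, "z": 9, "spin": 0},
    {"hand": 45, "x": 0, "y": 0, "z": 0, "spin": 0},
    {"hand": 35, "x": 0, "y": 0, "z": 0, "spin": 0},
    {"hand": 25, "x": 0, "y": 0, "z": 0, "spin": 0},
    {"hand": 20, "x": 0, "y": 0, "z": 0, "spin": 0},
    {"hand": 20, "x": 0, "y": 0, "z": 0, "spin": 0},
  ],
  grip_force=40,
)

```text
time_s: 3.65
tool_pos: [0.5489, -0.1196, 0.0536]
orientation: [0.991, -0.133, 0.001, 0.0]
wrist_force: [-0.4, 0.2, 7.0]
grip_width: 0.0272
```

```bash
python3 go.py .5466 -.1187 .05
```

```text
t 3.65 pos [ 0.5489 -0.1196  0.0536] grip 0.0272 F [-0.4  0.2  7. ]
yaw -15.25 d mm now [-2.4 -0.3  3.6]
```

Emit:
arm_command(
  targets=[
    {"hand": 20, "x": 0, "y": 0, "z": -10, "spin": 0},
    {"hand": 20, "x": 0, "y": 0, "z": -25, "spin": 0},
    {"hand": 20, "x": 0, "y": 0, "z": -30, "spin": 0},
    {"hand": 20, "x": 0, "y": 0, "z": -30, "spin": 0},
    {"hand": 20, "x": 0, "y": 0, "z": -25, "spin": 0},
    {"hand": 20, "x": 0, "y": 0, "z": 0, "spin": -0.11},
    {"hand": 20, "x": 0, "y": 0, "z": 0, "spin": -0.13},
    {"hand": 20, "x": 0, "y": 0, "z": 0, "spin": -0.14},
    {"hand": 20, "x": 0, "y": 0, "z": 0, "spin": -0.14},
    {"hand": 20, "x": 0, "y": 0, "z": 0, "spin": -0.14},
    {"hand": 20, "x": 0, "y": 0, "z": 0, "spin": -0.14},
    {"hand": 20, "x": 0, "y": 0, "z": 0, "spin": -0.11},
  ],
)

```text
time_s: 4.85
tool_pos: [0.5479, -0.1192, 0.1731]
orientation: [0.948, 0.319, 0.0, 0.0]
wrist_force: [-0.3, 0.9, -0.2]
grip_width: 0.0272
```

```bash
python3 go.py .5122 .2494 .165 36.85
```

```text
t 4.85 pos [ 0.5479 -0.1192  0.1731] grip 0.0272 F [-0.3  0.9 -0.2]
spin needed 0.0064
after spin: d mm [ 192.5 -316.4    8.1]
yaw 37.21 d mm now [ 194.5 -315.1    8. ]
```

Emit:
arm_command(
  targets=[
    {"hand": 20, "x": 10, "y": -16, "z": 0, "spin": 0.006},
    {"hand": 20, "x": 18, "y": -30, "z": 0, "spin": 0},
    {"hand": 20, "x": 20, "y": -32, "z": 0, "spin": 0},
    {"hand": 20, "x": 20, "y": -33, "z": 0, "spin": 0},
    {"hand": 20, "x": 20, "y": -33, "z": 0, "spin": 0},
    {"hand": 20, "x": 20, "y": -33, "z": 0, "spin": 0},
    {"hand": 20, "x": 20, "y": -33, "z": 0, "spin": 0},
    {"hand": 20, "x": 20, "y": -33, "z": 0, "spin": 0},
    {"hand": 20, "x": 20, "y": -33, "z": 0, "spin": 0},
    {"hand": 20, "x": 16, "y": -26, "z": 0, "spin": 0},
    {"hand": 20, "x": 9, "y": -14, "z": 0, "spin": 0},
    {"hand": 20, "x": 0, "y": 0, "z": 0, "spin": 0},
  ],
)

```text
time_s: 6.05
tool_pos: [0.5143, 0.2511, 0.1726]
orientation: [0.949, 0.315, 0.0, -0.0]
wrist_force: [-0.0, -0.9, -0.5]
grip_width: 0.0273
```

```bash
python3 go.py .5122 .2494 .0485; python3 - <<'E'
from h import *
C=cal("wrist");p,d=vision.camera("wrist");cv2.imwrite("pics/w2.png",cv2.cvtColor(p,cv2.COLOR_RGB2BGR));np.savez("w2.npz",p=p,d=d,K=C[0],P=C[1],A=C[2])
E
```

```text
t 6.05 pos [0.5143 0.2511 0.1726] grip 0.0273 F [-0.  -0.9 -0.5]
yaw 36.7 d mm now [-2.800e+00  1.000e-01  1.241e+02]
```

View pics/w2.png

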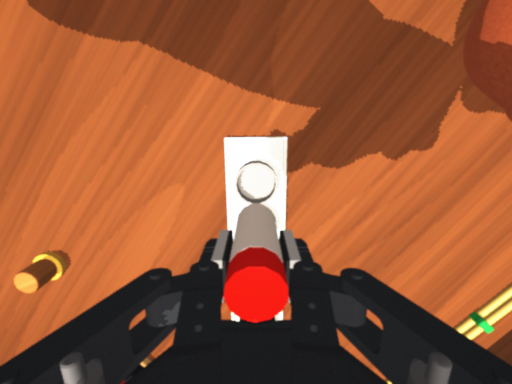

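The wrist view shows the red tube held upright, with the farthest tray cup at (256,180). I'll check that cup's position against the top-view estimate.

```bash
python3 - <<'E'
from h import *
z=np.load("w2.npz");b=cv2.cvtColor(z["p"],cv2.COLOR_RGB2BGR);cv2.imwrite("pics/w2c.png",cv2.resize(b[125:225,205:305],None,fx=6,fy=6,interpolation=cv2.INTER_CUBIC))
C=(z["K"],z["P"],z["A"]);w=world(C,z["d"])
g=cv2.medianBlur(cv2.cvtColor(z["p"],cv2.COLOR_RGB2GRAY),3)
print(onz(C,(256.7,181),.026).round(4))
s=w[...,2];m=np.zeros(s.shape,bool);m[150:215,225:290]=((s>.021)&(s<.031))[150:215,225:290];P=w[m][:,:2];print(m.sum())
# circle LSQ
A=np.c_[2*P,np.ones(len(P))];x=np.linalg.lstsq(A,(P**2).sum(1),rcond=None)[0];print(x[:2],np.sqrt(x[2]+x[0]**2+x[1]**2))
E
```

```text
[0.5124 0.2551 0.026 ]
386
[0.51326114 0.25178549] 0.023130802824815548
```

View pics/w2c.png

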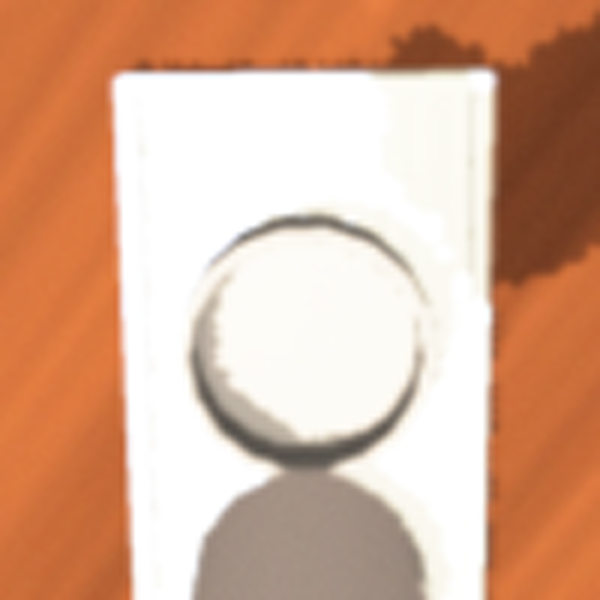

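The rim fit gives (0.513, 0.252), 1–2.5 mm from the top view and well inside the 8 mm margin. Descending.

Emit:
arm_command(
  targets=[
    {"hand": 20, "x": -1, "y": 0, "z": 15, "spin": 0},
    {"hand": 20, "x": 0, "y": 0, "z": 30, "spin": 0},
    {"hand": 20, "x": 0, "y": 0, "z": 30, "spin": 0},
    {"hand": 20, "x": 0, "y": 0, "z": 20, "spin": 0},
    {"hand": 20, "x": 0, "y": 0, "z": 12, "spin": 0},
    {"hand": 20, "x": 0, "y": 0, "z": 8, "spin": 0},
    {"hand": 20, "x": 0, "y": 0, "z": 0, "spin": 0},
    {"hand": 20, "x": 0, "y": 0, "z": 0, "spin": 0},
  ],
)

```text
time_s: 6.9
tool_pos: [0.5145, 0.2487, 0.0581]
orientation: [0.95, 0.313, 0.001, 0.0]
wrist_force: [0.1, 0.2, -0.3]
grip_width: 0.0274
```

```bash
python3 go.py .5133 .2513 .0485
```

```text
t 6.9 pos [0.5145 0.2487 0.0581] grip 0.0274 F [ 0.1  0.2 -0.3]
yaw 36.54 d mm now [ 0.6 -2.8  9.6]
```

Emit:
arm_command(
  targets=[
    {"hand": 20, "x": 0, "y": -2.5, "z": 4, "spin": 0},
    {"hand": 20, "x": 0, "y": 0, "z": 3, "spin": 0},
    {"hand": 20, "x": 0, "y": 0, "z": 2, "spin": 0},
    {"hand": 20, "x": 0, "y": 0, "z": 0, "spin": 0},
    {"hand": 20, "x": 0, "y": 0, "z": 0, "spin": 0},
  ],
)

```text
time_s: 7.4
tool_pos: [0.5124, 0.251, 0.0483]
orientation: [0.95, 0.314, -0.0, -0.0]
wrist_force: [0.1, -0.8, -0.6]
grip_width: 0.0271
```

```bash
python3 go.py .5133 .2513 .0485
```

```text
t 7.4 pos [0.5124 0.251  0.0483] grip 0.0271 F [ 0.1 -0.8 -0.6]
yaw 36.56 d mm now [ 0.9  0.2 -0.2]
```

Emit:
arm_command(
  targets=[
    {"hand": 20, "x": 0, "y": 0, "z": 1, "spin": 0},
    {"hand": 29, "x": 0, "y": 0, "z": 0, "spin": 0},
    {"hand": 33, "x": 0, "y": 0, "z": 0, "spin": 0},
    {"hand": 45, "x": 0, "y": 0, "z": 0, "spin": 0},
    {"hand": 60, "x": 0, "y": 0, "z": 0, "spin": 0},
    {"hand": 70, "x": 0, "y": 0, "z": 0, "spin": 0},
    {"hand": 70, "x": 0, "y": 0, "z": 0, "spin": 0},
    {"hand": 70, "x": 0, "y": 0, "z": -20, "spin": 0},
    {"hand": 70, "x": 0, "y": 0, "z": -30, "spin": 0},
    {"hand": 70, "x": 0, "y": 0, "z": -40, "spin": 0},
    {"hand": 70, "x": 0, "y": 0, "z": -25, "spin": 0},
    {"hand": 70, "x": 0, "y": 0, "z": 0, "spin": 0},
  ],
)

```text
time_s: 8.6
tool_pos: [0.514, 0.2514, 0.1661]
orientation: [0.95, 0.314, 0.003, 0.0]
wrist_force: [-0.5, 0.5, 0.0]
grip_width: 0.0699
```

```bash
python3 go.py .5357 -.1738 .165 -15.1;cat > wl.py <<'E'
import sys
from h import *
from workcell import state
C=cal("wrist");p,d=vision.camera("wrist");cv2.imwrite(f"pics/{sys.argv[1]}.png",cv2.cvtColor(p,cv2.COLOR_RGB2BGR))
w=world(C,d);s=w[...,2];m=((s>.088)&(s<.107)).astype(np.uint8)
n,l,st,ce=cv2.connectedComponentsWithStats(m)
for i in range(1,n):
    if st[i,4]>60:
        P=w[l==i]; P=P[P[:,2]>np.median(P[:,2])-.004];c,r=cv2.minEnclosingCircle((P[:,:2]*1000).astype(np.float32)); print(ce[i].round(),st[i,4],np.round(c,1),round(r,1),np.median(P[:,2]).round(4),p[l==i].mean(0).round())
E
python3 wl.py w3
```

```text
t 8.6 pos [0.514  0.2514 0.1661] grip 0.0699 F [-0.5  0.5  0. ]
spin needed 0.9016
after spin: d mm [131.7 404.9   1.1]
yaw 36.56 d mm now [-235.9  354.5    0.4]
[253. 203.] 837 [511.7 251.5] 14.1 0.0955 [247.  73.  57.]
```

View pics/w3.png

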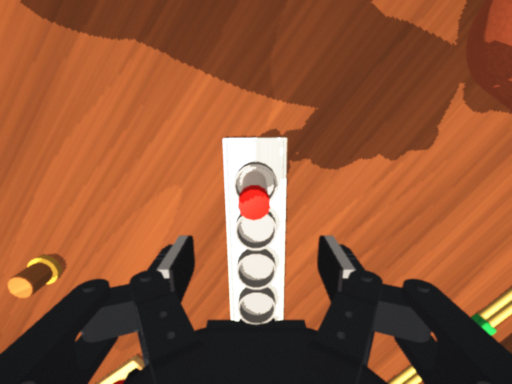

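The red tube stands upright in the farthest cup: its cap is at (254,203), top at z 0.0955, about where a seated tube should be (0.095). Next is green.

Emit:
arm_command(
  targets=[
    {"hand": 70, "x": -15, "y": 23, "z": 0, "spin": 0},
    {"hand": 70, "x": -24, "y": 36, "z": 0, "spin": 0},
    {"hand": 70, "x": -24, "y": 36, "z": 0, "spin": 0},
    {"hand": 70, "x": -24, "y": 36, "z": 0, "spin": 0},
    {"hand": 70, "x": -24, "y": 36, "z": 0, "spin": 0},
    {"hand": 70, "x": -24, "y": 36, "z": 0, "spin": 0},
    {"hand": 70, "x": -24, "y": 36, "z": 0, "spin": 0},
    {"hand": 70, "x": -24, "y": 36, "z": 0, "spin": 0},
    {"hand": 70, "x": -24, "y": 36, "z": 0, "spin": 0},
    {"hand": 70, "x": -18, "y": 28, "z": 0, "spin": 0},
    {"hand": 70, "x": -11, "y": 16, "z": 0, "spin": 0},
    {"hand": 70, "x": 0, "y": 0, "z": 0, "spin": 0.1},
  ],
)

```text
time_s: 9.85
tool_pos: [0.5338, -0.1774, 0.1605]
orientation: [0.965, 0.264, -0.001, -0.001]
wrist_force: [0.1, -0.2, 0.5]
grip_width: 0.0702
```

Emit:
arm_command(
  targets=[
    {"hand": 70, "x": 0, "y": 0, "z": 0, "spin": 0.14},
    {"hand": 70, "x": 0, "y": 0, "z": 0, "spin": 0.14},
    {"hand": 70, "x": 0, "y": 0, "z": 0, "spin": 0.14},
    {"hand": 70, "x": 0, "y": 0, "z": 0, "spin": 0.14},
    {"hand": 70, "x": 0, "y": 0, "z": 0, "spin": 0.14},
    {"hand": 70, "x": 0, "y": 0, "z": 0, "spin": 0.1},
    {"hand": 70, "x": 0, "y": 0, "z": 0, "spin": 0},
    {"hand": 70, "x": 0, "y": 0, "z": 0, "spin": 0},
  ],
)

```text
time_s: 10.65
tool_pos: [0.534, -0.1747, 0.1614]
orientation: [0.992, -0.129, -0.001, -0.0]
wrist_force: [-0.3, -0.0, -1.0]
grip_width: 0.07
```

```bash
python3 go.py .5357 -.1738 .05; python3 wl.py w4
```

```text
t 10.65 pos [ 0.534  -0.1747  0.1614] grip 0.07 F [-0.3 -0.  -1. ]
yaw -14.84 d mm now [  1.6  -1.3 111.4]
[258. 206.] 973 [ 535.6 -173.8] 14.1 0.1016 [112. 228. 137.]
[261. 264.] 895 [ 523.9 -227.3] 14.0 0.1015 [222. 215.  27.]
[255. 311.] 663 [ 505.1 -276.2] 13.8 0.1014 [ 44. 110. 187.]
```

Emit:
arm_command(
  targets=[
    {"hand": 70, "x": 1.5, "y": -1, "z": 0, "spin": 0},
    {"hand": 70, "x": 0, "y": 0, "z": 30, "spin": 0},
    {"hand": 70, "x": 0, "y": 0, "z": 30, "spin": 0},
    {"hand": 70, "x": 0, "y": 0, "z": 30, "spin": 0},
    {"hand": 70, "x": 0, "y": 0, "z": 14, "spin": 0},
    {"hand": 70, "x": 0, "y": 0, "z": 6, "spin": 0},
    {"hand": 45, "x": 0, "y": 0, "z": 0, "spin": 0},
    {"hand": 35, "x": 0, "y": 0, "z": 0, "spin": 0},
    {"hand": 25, "x": 0, "y": 0, "z": 0, "spin": 0},
    {"hand": 20, "x": 0, "y": 0, "z": 0, "spin": 0},
    {"hand": 20, "x": 0, "y": 0, "z": 0, "spin": 0},
  ],
)

```text
time_s: 11.8
tool_pos: [0.5366, -0.1745, 0.0535]
orientation: [0.991, -0.131, 0.001, 0.0]
wrist_force: [-0.4, 0.2, 6.0]
grip_width: 0.0271
```

```bash
python3 go.py .5357 -.1738 .05
```

```text
t 11.8 pos [ 0.5366 -0.1745  0.0535] grip 0.0271 F [-0.4  0.2  6. ]
yaw -15.0 d mm now [-1.1 -0.5  3.4]
```

Green is gripped (27 mm). I'll lift, turn and carry it.

Emit:
arm_command(
  targets=[
    {"hand": 20, "x": 0, "y": 0, "z": -10, "spin": 0},
    {"hand": 20, "x": 0, "y": 0, "z": -25, "spin": 0},
    {"hand": 20, "x": 0, "y": 0, "z": -30, "spin": 0},
    {"hand": 20, "x": 0, "y": 0, "z": -30, "spin": 0},
    {"hand": 20, "x": 0, "y": 0, "z": -25, "spin": 0},
    {"hand": 20, "x": 0, "y": 0, "z": 0, "spin": -0.11},
    {"hand": 20, "x": 0, "y": 0, "z": 0, "spin": -0.13},
    {"hand": 20, "x": 0, "y": 0, "z": 0, "spin": -0.14},
    {"hand": 20, "x": 0, "y": 0, "z": 0, "spin": -0.14},
    {"hand": 20, "x": 0, "y": 0, "z": 0, "spin": -0.14},
    {"hand": 20, "x": 0, "y": 0, "z": 0, "spin": -0.14},
    {"hand": 20, "x": 0, "y": 0, "z": 0, "spin": -0.11},
  ],
)

```text
time_s: 13.0
tool_pos: [0.5359, -0.1742, 0.1731]
orientation: [0.947, 0.321, 0.0, 0.0]
wrist_force: [-0.8, 0.4, -0.2]
grip_width: 0.0276
```

```bash
python3 go.py .5453 .2078 .173 36.85
```

```text
t 13.0 pos [ 0.5359 -0.1742  0.1731] grip 0.0276 F [-0.8  0.4 -0.2]
spin needed 0.0104
after spin: d mm [ 2.366e+02 -3.001e+02  1.000e-01]
yaw 37.45 d mm now [ 239.7 -297.6    0. ]
```

Emit:
arm_command(
  targets=[
    {"hand": 20, "x": 12, "y": -15, "z": 0, "spin": 0.01},
    {"hand": 20, "x": 22, "y": -28, "z": 0, "spin": 0},
    {"hand": 20, "x": 24, "y": -31, "z": 0, "spin": 0},
    {"hand": 20, "x": 24, "y": -31, "z": 0, "spin": 0},
    {"hand": 20, "x": 24, "y": -31, "z": 0, "spin": 0},
    {"hand": 20, "x": 24, "y": -31, "z": 0, "spin": 0},
    {"hand": 20, "x": 24, "y": -31, "z": 0, "spin": 0},
    {"hand": 20, "x": 24, "y": -31, "z": 0, "spin": 0},
    {"hand": 20, "x": 24, "y": -31, "z": 0, "spin": 0},
    {"hand": 20, "x": 20, "y": -25, "z": 0, "spin": 0},
    {"hand": 20, "x": 14, "y": -15, "z": 0, "spin": 0},
    {"hand": 20, "x": 0, "y": 0, "z": 0, "spin": 0},
  ],
)

```text
time_s: 14.2
tool_pos: [0.5465, 0.2097, 0.1728]
orientation: [0.949, 0.315, 0.0, -0.0]
wrist_force: [-0.9, -0.0, -1.1]
grip_width: 0.027
```

Emit:
arm_command(
  targets=[
    {"hand": 20, "x": 0, "y": 0, "z": 15, "spin": 0},
    {"hand": 20, "x": 0, "y": 0, "z": 0, "spin": 0},
    {"hand": 20, "x": 0, "y": 0, "z": 0, "spin": 0},
  ],
)

```text
time_s: 14.5
tool_pos: [0.5466, 0.2066, 0.1577]
orientation: [0.95, 0.313, -0.0, 0.0]
wrist_force: [0.1, -0.3, 0.0]
grip_width: 0.0271
```

```bash
python3 go.py .5453 .2078 .0485
```

```text
t 14.5 pos [0.5466 0.2066 0.1577] grip 0.0271 F [ 0.1 -0.3  0. ]
yaw 36.52 d mm now [ -0.3  -1.7 109.2]
```

Emit:
arm_command(
  targets=[
    {"hand": 20, "x": 0, "y": -1.5, "z": 15, "spin": 0},
    {"hand": 20, "x": 0, "y": 0, "z": 25, "spin": 0},
    {"hand": 20, "x": 0, "y": 0, "z": 25, "spin": 0},
    {"hand": 20, "x": 0, "y": 0, "z": 20, "spin": 0},
    {"hand": 20, "x": 0, "y": 0, "z": 12, "spin": 0},
    {"hand": 20, "x": 0, "y": 0, "z": 7, "spin": 0},
    {"hand": 20, "x": 0, "y": 0, "z": 4, "spin": 0},
    {"hand": 20, "x": 0, "y": 0, "z": 0, "spin": 0},
    {"hand": 20, "x": 0, "y": 0, "z": 0, "spin": 0},
  ],
)

```text
time_s: 15.4
tool_pos: [0.5463, 0.2086, 0.0501]
orientation: [0.95, 0.314, 0.001, 0.0]
wrist_force: [0.5, 0.4, -0.1]
grip_width: 0.0271
```

```bash
python3 go.py .5453 .2078 .0475
```

```text
t 15.4 pos [0.5463 0.2086 0.0501] grip 0.0271 F [ 0.5  0.4 -0.1]
yaw 36.55 d mm now [-1.3  0.   2.6]
```

Emit:
arm_command(
  targets=[
    {"hand": 20, "x": 0, "y": 0, "z": 2.5, "spin": 0},
    {"hand": 20, "x": 0, "y": 0, "z": 0, "spin": 0},
    {"hand": 29, "x": 0, "y": 0, "z": 0, "spin": 0},
    {"hand": 33, "x": 0, "y": 0, "z": 0, "spin": 0},
    {"hand": 45, "x": 0, "y": 0, "z": 0, "spin": 0},
    {"hand": 60, "x": 0, "y": 0, "z": 0, "spin": 0},
    {"hand": 70, "x": 0, "y": 0, "z": 0, "spin": 0},
    {"hand": 70, "x": 0, "y": 0, "z": -20, "spin": 0},
    {"hand": 70, "x": 0, "y": 0, "z": -30, "spin": 0},
    {"hand": 70, "x": 0, "y": 0, "z": -40, "spin": 0},
    {"hand": 70, "x": 0, "y": 0, "z": -25, "spin": 0},
    {"hand": 70, "x": 0, "y": 0, "z": 0, "spin": 0},
  ],
)

```text
time_s: 16.6
tool_pos: [0.5474, 0.2089, 0.1657]
orientation: [0.95, 0.314, 0.003, 0.0]
wrist_force: [-0.0, -0.5, 0.7]
grip_width: 0.0699
```

```bash
python3 go.py .5240 -.2270 .165 -15.1; python3 wl.py w5
```

```text
t 16.6 pos [0.5474 0.2089 0.1657] grip 0.0699 F [-0.  -0.5  0.7]
spin needed 0.9017
after spin: d mm [ 90.9 427.    0.7]
yaw 36.56 d mm now [-2.785e+02  3.362e+02 -1.000e-01]
[251. 140.] 971 [511.6 251.4] 14.0 0.0955 [255. 102.  82.]
[254. 204.] 839 [545.2 209.2] 14.0 0.0955 [100. 232. 137.]
```

View pics/w5.png

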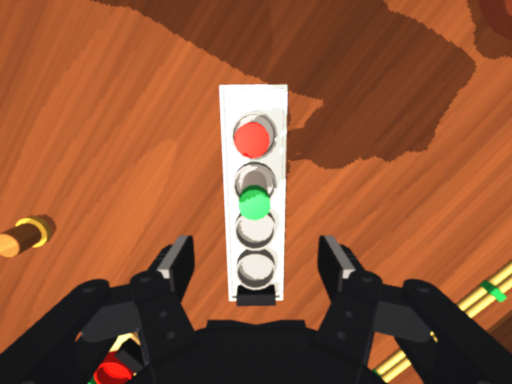

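The wrist view shows red (251,140) and green (254,204) both upright in their cups, tops at z 0.0955. Next is yellow.

Emit:
arm_command(
  targets=[
    {"hand": 70, "x": -14, "y": 17, "z": 0, "spin": 0},
    {"hand": 70, "x": -28, "y": 34, "z": 0, "spin": 0},
    {"hand": 70, "x": -28, "y": 34, "z": 0, "spin": 0},
    {"hand": 70, "x": -28, "y": 34, "z": 0, "spin": 0},
    {"hand": 70, "x": -28, "y": 34, "z": 0, "spin": 0},
    {"hand": 70, "x": -28, "y": 34, "z": 0, "spin": 0},
    {"hand": 70, "x": -28, "y": 34, "z": 0, "spin": 0},
    {"hand": 70, "x": -28, "y": 34, "z": 0, "spin": 0},
    {"hand": 70, "x": -28, "y": 34, "z": 0, "spin": 0},
    {"hand": 70, "x": -24, "y": 29, "z": 0, "spin": 0},
    {"hand": 70, "x": -16, "y": 18, "z": 0, "spin": 0},
    {"hand": 70, "x": 0, "y": 0, "z": 0, "spin": 0.1},
  ],
)

```text
time_s: 17.85
tool_pos: [0.5218, -0.2299, 0.1599]
orientation: [0.965, 0.264, -0.001, -0.001]
wrist_force: [0.5, 1.3, -0.9]
grip_width: 0.0704
```

Emit:
arm_command(
  targets=[
    {"hand": 70, "x": 0, "y": 0, "z": 0, "spin": 0.14},
    {"hand": 70, "x": 0, "y": 0, "z": 0, "spin": 0.14},
    {"hand": 70, "x": 0, "y": 0, "z": 0, "spin": 0.14},
    {"hand": 70, "x": 0, "y": 0, "z": 0, "spin": 0.14},
    {"hand": 70, "x": 0, "y": 0, "z": 0, "spin": 0.14},
    {"hand": 70, "x": 0, "y": 0, "z": 0, "spin": 0.1},
    {"hand": 70, "x": 0, "y": 0, "z": 0, "spin": 0},
    {"hand": 70, "x": 0, "y": 0, "z": 0, "spin": 0},
  ],
)

```text
time_s: 18.65
tool_pos: [0.5223, -0.2268, 0.1609]
orientation: [0.992, -0.129, -0.001, -0.0]
wrist_force: [-0.1, -0.5, 0.2]
grip_width: 0.07
```

```bash
python3 go.py .5240 -.2270 .05; python3 wl.py w6
```

```text
t 18.65 pos [ 0.5223 -0.2268  0.1609] grip 0.07 F [-0.1 -0.5  0.2]
yaw -14.84 d mm now [  1.8  -0.2 110.9]
[259. 208.] 972 [ 523.8 -227.6] 14.2 0.1015 [238. 234.  49.]
[253. 265.] 902 [ 505.2 -277.7] 14.1 0.1016 [ 73. 150. 217.]
```

Emit:
arm_command(
  targets=[
    {"hand": 70, "x": 1, "y": 0, "z": 0, "spin": 0},
    {"hand": 70, "x": 0, "y": 0, "z": 30, "spin": 0},
    {"hand": 70, "x": 0, "y": 0, "z": 30, "spin": 0},
    {"hand": 70, "x": 0, "y": 0, "z": 30, "spin": 0},
    {"hand": 70, "x": 0, "y": 0, "z": 14, "spin": 0},
    {"hand": 70, "x": 0, "y": 0, "z": 6, "spin": 0},
    {"hand": 45, "x": 0, "y": 0, "z": 0, "spin": 0},
    {"hand": 35, "x": 0, "y": 0, "z": 0, "spin": 0},
    {"hand": 25, "x": 0, "y": 0, "z": 0, "spin": 0},
    {"hand": 20, "x": 0, "y": 0, "z": 0, "spin": 0},
    {"hand": 20, "x": 0, "y": 0, "z": 0, "spin": 0},
  ],
)

```text
time_s: 19.8
tool_pos: [0.5242, -0.2276, 0.0529]
orientation: [0.991, -0.131, 0.001, 0.0]
wrist_force: [-0.2, -0.2, 6.5]
grip_width: 0.0273
```

```bash
python3 go.py .5240 -.2270 .05
```

```text
t 19.8 pos [ 0.5242 -0.2276  0.0529] grip 0.0273 F [-0.2 -0.2  6.5]
yaw -15.01 d mm now [-0.3 -0.5  2.9]
```

Emit:
arm_command(
  targets=[
    {"hand": 20, "x": 0, "y": 0, "z": -10, "spin": 0},
    {"hand": 20, "x": 0, "y": 0, "z": -25, "spin": 0},
    {"hand": 20, "x": 0, "y": 0, "z": -30, "spin": 0},
    {"hand": 20, "x": 0, "y": 0, "z": -30, "spin": 0},
    {"hand": 20, "x": 0, "y": 0, "z": -25, "spin": 0},
    {"hand": 20, "x": 0, "y": 0, "z": 0, "spin": -0.11},
    {"hand": 20, "x": 0, "y": 0, "z": 0, "spin": -0.13},
    {"hand": 20, "x": 0, "y": 0, "z": 0, "spin": -0.14},
    {"hand": 20, "x": 0, "y": 0, "z": 0, "spin": -0.14},
    {"hand": 20, "x": 0, "y": 0, "z": 0, "spin": -0.14},
    {"hand": 20, "x": 0, "y": 0, "z": 0, "spin": -0.14},
    {"hand": 20, "x": 0, "y": 0, "z": 0, "spin": -0.1},
  ],
)

```text
time_s: 21.0
tool_pos: [0.5234, -0.2272, 0.1725]
orientation: [0.949, 0.316, 0.0, 0.0]
wrist_force: [-0.1, 0.3, -1.1]
grip_width: 0.0272
```

```bash
python3 go.py .5777 .1646 .173 36.85
```

```text
t 21.0 pos [ 0.5234 -0.2272  0.1725] grip 0.0272 F [-0.1  0.3 -1.1]
spin needed 0.0003
after spin: d mm [ 278.4 -281.    -0.5]
yaw 36.87 d mm now [ 278.5 -280.9   -0.6]
```

Emit:
arm_command(
  targets=[
    {"hand": 20, "x": 14, "y": -14, "z": 0, "spin": 0},
    {"hand": 20, "x": 26, "y": -26, "z": 0, "spin": 0},
    {"hand": 20, "x": 29, "y": -29, "z": 0, "spin": 0},
    {"hand": 20, "x": 29, "y": -29, "z": 0, "spin": 0},
    {"hand": 20, "x": 29, "y": -29, "z": 0, "spin": 0},
    {"hand": 20, "x": 29, "y": -29, "z": 0, "spin": 0},
    {"hand": 20, "x": 29, "y": -29, "z": 0, "spin": 0},
    {"hand": 20, "x": 29, "y": -29, "z": 0, "spin": 0},
    {"hand": 20, "x": 29, "y": -29, "z": 0, "spin": 0},
    {"hand": 20, "x": 23, "y": -24, "z": 0, "spin": 0},
    {"hand": 20, "x": 12, "y": -14, "z": 0, "spin": 0},
    {"hand": 20, "x": 0, "y": 0, "z": 0, "spin": 0},
  ],
)

```text
time_s: 22.2
tool_pos: [0.5793, 0.1664, 0.1722]
orientation: [0.949, 0.315, 0.0, -0.0]
wrist_force: [1.0, -0.1, -0.7]
grip_width: 0.0271
```

Emit:
arm_command(
  targets=[
    {"hand": 20, "x": 0, "y": 0, "z": 15, "spin": 0},
    {"hand": 20, "x": 0, "y": 0, "z": 0, "spin": 0},
    {"hand": 20, "x": 0, "y": 0, "z": 0, "spin": 0},
  ],
)

```text
time_s: 22.5
tool_pos: [0.5793, 0.1633, 0.1571]
orientation: [0.95, 0.313, -0.0, 0.0]
wrist_force: [0.2, -0.8, -0.3]
grip_width: 0.0271
```

```bash
python3 go.py .5777 .1646 .0475
```

```text
t 22.5 pos [0.5793 0.1633 0.1571] grip 0.0271 F [ 0.2 -0.8 -0.3]
yaw 36.51 d mm now [ -0.5  -2.  109.6]
```

Emit:
arm_command(
  targets=[
    {"hand": 20, "x": -0.5, "y": -2, "z": 15, "spin": 0},
    {"hand": 20, "x": 0, "y": 0, "z": 25, "spin": 0},
    {"hand": 20, "x": 0, "y": 0, "z": 25, "spin": 0},
    {"hand": 20, "x": 0, "y": 0, "z": 20, "spin": 0},
    {"hand": 20, "x": 0, "y": 0, "z": 12, "spin": 0},
    {"hand": 20, "x": 0, "y": 0, "z": 7, "spin": 0},
    {"hand": 20, "x": 0, "y": 0, "z": 4, "spin": 0},
    {"hand": 20, "x": 0, "y": 0, "z": 0, "spin": 0},
    {"hand": 20, "x": 0, "y": 0, "z": 0, "spin": 0},
  ],
)

```text
time_s: 23.4
tool_pos: [0.5784, 0.1654, 0.0496]
orientation: [0.95, 0.314, 0.001, 0.0]
wrist_force: [-0.1, -0.8, 0.0]
grip_width: 0.0269
```

```bash
python3 go.py .5777 .1646 .047
```

```text
t 23.4 pos [0.5784 0.1654 0.0496] grip 0.0269 F [-0.1 -0.8  0. ]
yaw 36.55 d mm now [-1.   0.2  2.6]
```

Emit:
arm_command(
  targets=[
    {"hand": 20, "x": 0, "y": 0, "z": 2.5, "spin": 0},
    {"hand": 20, "x": 0, "y": 0, "z": 0, "spin": 0},
    {"hand": 29, "x": 0, "y": 0, "z": 0, "spin": 0},
    {"hand": 33, "x": 0, "y": 0, "z": 0, "spin": 0},
    {"hand": 45, "x": 0, "y": 0, "z": 0, "spin": 0},
    {"hand": 60, "x": 0, "y": 0, "z": 0, "spin": 0},
    {"hand": 70, "x": 0, "y": 0, "z": 0, "spin": 0},
    {"hand": 70, "x": 0, "y": 0, "z": -20, "spin": 0},
    {"hand": 70, "x": 0, "y": 0, "z": -30, "spin": 0},
    {"hand": 70, "x": 0, "y": 0, "z": -40, "spin": 0},
    {"hand": 70, "x": 0, "y": 0, "z": -25, "spin": 0},
    {"hand": 70, "x": 0, "y": 0, "z": 0, "spin": 0},
  ],
)

```text
time_s: 24.6
tool_pos: [0.5796, 0.1656, 0.1652]
orientation: [0.95, 0.314, 0.003, 0.001]
wrist_force: [0.2, 0.1, 1.0]
grip_width: 0.0697
```

```bash
python3 go.py .5052 -.2775 .165 -15.1; python3 wl.py w7
```

```text
t 24.6 pos [0.5796 0.1656 0.1652] grip 0.0697 F [0.2 0.1 1. ]
spin needed 0.9017
after spin: d mm [4.360e+01 4.472e+02 2.000e-01]
yaw 36.56 d mm now [-323.7  311.6   -0.6]
[251.  65.] 1246 [511.6 251.3] 14.2 0.0956 [249.  61.  51.]
[254. 140.] 974 [545.4 208.8] 14.1 0.0955 [138. 253. 175.]
[254. 204.] 846 [577.8 165.8] 14.1 0.0955 [247. 239.  31.]
```

View pics/w7.png

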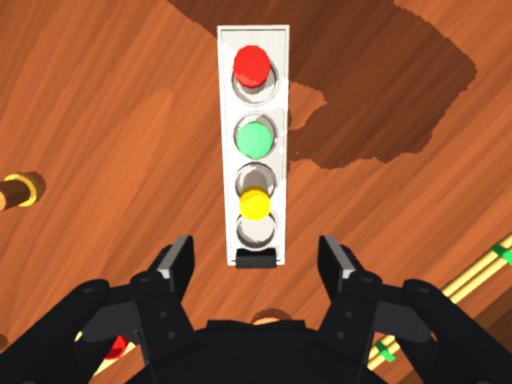

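Red (251,65), green (254,140) and yellow (254,204) all stand in their cups, and the last cup at (255,229) is free. Blue is next; the turquoise look-alike is about 95 mm away from it, clear of the jaws.

Emit:
arm_command(
  targets=[
    {"hand": 70, "x": -16, "y": 15, "z": 0, "spin": 0},
    {"hand": 70, "x": -33, "y": 32, "z": 0, "spin": 0},
    {"hand": 70, "x": -33, "y": 32, "z": 0, "spin": 0},
    {"hand": 70, "x": -33, "y": 32, "z": 0, "spin": 0},
    {"hand": 70, "x": -33, "y": 32, "z": 0, "spin": 0},
    {"hand": 70, "x": -33, "y": 32, "z": 0, "spin": 0},
    {"hand": 70, "x": -33, "y": 32, "z": 0, "spin": 0},
    {"hand": 70, "x": -33, "y": 32, "z": 0, "spin": 0},
    {"hand": 70, "x": -33, "y": 32, "z": 0, "spin": 0},
    {"hand": 70, "x": -28, "y": 26, "z": 0, "spin": 0},
    {"hand": 70, "x": -16, "y": 15, "z": 0, "spin": 0},
    {"hand": 70, "x": 0, "y": 0, "z": 0, "spin": 0.1},
  ],
)

```text
time_s: 25.85
tool_pos: [0.5023, -0.281, 0.1595]
orientation: [0.965, 0.264, -0.001, -0.001]
wrist_force: [0.4, 0.0, 0.7]
grip_width: 0.0702
```

Emit:
arm_command(
  targets=[
    {"hand": 70, "x": 0, "y": 0, "z": 0, "spin": 0.14},
    {"hand": 70, "x": 0, "y": 0, "z": 0, "spin": 0.14},
    {"hand": 70, "x": 0, "y": 0, "z": 0, "spin": 0.14},
    {"hand": 70, "x": 0, "y": 0, "z": 0, "spin": 0.14},
    {"hand": 70, "x": 0, "y": 0, "z": 0, "spin": 0.14},
    {"hand": 70, "x": 0, "y": 0, "z": 0, "spin": 0.1},
    {"hand": 70, "x": 0, "y": 0, "z": 0, "spin": 0},
    {"hand": 70, "x": 0, "y": 0, "z": 0, "spin": 0},
  ],
)

```text
time_s: 26.65
tool_pos: [0.5032, -0.278, 0.1604]
orientation: [0.992, -0.129, -0.001, -0.0]
wrist_force: [-0.7, 1.0, 0.4]
grip_width: 0.0702
```

```bash
python3 go.py .5052 -.2775 .05; python3 wl.py w8
```

```text
t 26.65 pos [ 0.5032 -0.278   0.1604] grip 0.0702 F [-0.7  1.   0.4]
yaw -14.84 d mm now [  2.   -1.  110.4]
[259. 207.] 980 [ 505.1 -278. ] 14.1 0.1016 [119. 205. 239.]
```

View pics/w8.png

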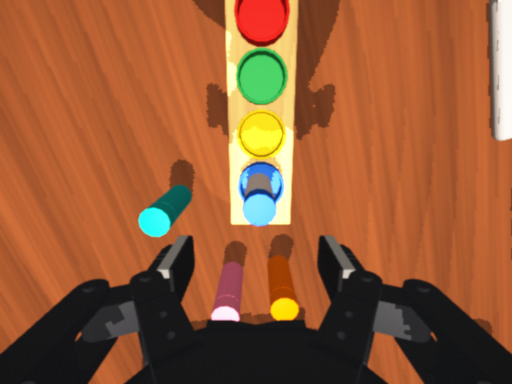

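The wrist view shows blue at (259,207) in the blue cup, with turquoise (155,220), pink (226,314) and orange (284,308) clear of the jaws.

Emit:
arm_command(
  targets=[
    {"hand": 70, "x": 1.5, "y": -0.5, "z": 0, "spin": 0},
    {"hand": 70, "x": 0, "y": 0, "z": 30, "spin": 0},
    {"hand": 70, "x": 0, "y": 0, "z": 30, "spin": 0},
    {"hand": 70, "x": 0, "y": 0, "z": 30, "spin": 0},
    {"hand": 70, "x": 0, "y": 0, "z": 14, "spin": 0},
    {"hand": 70, "x": 0, "y": 0, "z": 6, "spin": 0},
    {"hand": 45, "x": 0, "y": 0, "z": 0, "spin": 0},
    {"hand": 35, "x": 0, "y": 0, "z": 0, "spin": 0},
    {"hand": 25, "x": 0, "y": 0, "z": 0, "spin": 0},
    {"hand": 20, "x": 0, "y": 0, "z": 0, "spin": 0},
    {"hand": 20, "x": 0, "y": 0, "z": 0, "spin": 0},
  ],
)

```text
time_s: 27.8
tool_pos: [0.5057, -0.2786, 0.0524]
orientation: [0.991, -0.131, 0.001, 0.001]
wrist_force: [-0.2, 0.5, 7.3]
grip_width: 0.0274
```

Emit:
arm_command(
  targets=[
    {"hand": 20, "x": 0, "y": 0, "z": -10, "spin": 0},
    {"hand": 20, "x": 0, "y": 0, "z": -25, "spin": 0},
    {"hand": 20, "x": 0, "y": 0, "z": -30, "spin": 0},
    {"hand": 20, "x": 0, "y": 0, "z": -30, "spin": 0},
    {"hand": 20, "x": 0, "y": 0, "z": -25, "spin": 0},
    {"hand": 20, "x": 0, "y": 0, "z": 0, "spin": -0.11},
    {"hand": 20, "x": 0, "y": 0, "z": 0, "spin": -0.13},
    {"hand": 20, "x": 0, "y": 0, "z": 0, "spin": -0.14},
    {"hand": 20, "x": 0, "y": 0, "z": 0, "spin": -0.14},
    {"hand": 20, "x": 0, "y": 0, "z": 0, "spin": -0.14},
    {"hand": 20, "x": 0, "y": 0, "z": 0, "spin": -0.14},
    {"hand": 20, "x": 0, "y": 0, "z": 0, "spin": -0.1},
  ],
)

```text
time_s: 29.0
tool_pos: [0.5049, -0.278, 0.1719]
orientation: [0.949, 0.316, 0.0, 0.0]
wrist_force: [-0.1, 0.3, -0.7]
grip_width: 0.0271
```

```bash
python3 go.py .610 .1215 .173 36.85
```

```text
t 29.0 pos [ 0.5049 -0.278   0.1719] grip 0.0271 F [-0.1  0.3 -0.7]
spin needed 0.0004
after spin: d mm [ 323.7 -256.7   -1.1]
yaw 36.87 d mm now [ 323.8 -256.6   -1.1]
```

Emit:
arm_command(
  targets=[
    {"hand": 20, "x": 16, "y": -13, "z": 0, "spin": 0},
    {"hand": 20, "x": 32, "y": -25, "z": 0, "spin": 0},
    {"hand": 20, "x": 32, "y": -25, "z": 0, "spin": 0},
    {"hand": 20, "x": 32, "y": -25, "z": 0, "spin": 0},
    {"hand": 20, "x": 32, "y": -25, "z": 0, "spin": 0},
    {"hand": 20, "x": 32, "y": -25, "z": 0, "spin": 0},
    {"hand": 20, "x": 32, "y": -25, "z": 0, "spin": 0},
    {"hand": 20, "x": 32, "y": -25, "z": 0, "spin": 0},
    {"hand": 20, "x": 32, "y": -25, "z": 0, "spin": 0},
    {"hand": 20, "x": 32, "y": -26, "z": 0, "spin": 0},
    {"hand": 20, "x": 19, "y": -18, "z": 0, "spin": 0},
    {"hand": 20, "x": 0, "y": 0, "z": 0, "spin": 0},
  ],
)

```text
time_s: 30.2
tool_pos: [0.6115, 0.1239, 0.1715]
orientation: [0.949, 0.315, 0.0, -0.0]
wrist_force: [-0.2, 0.2, -0.6]
grip_width: 0.0273
```

Emit:
arm_command(
  targets=[
    {"hand": 20, "x": 0, "y": 0, "z": 15, "spin": 0},
    {"hand": 20, "x": 0, "y": 0, "z": 0, "spin": 0},
    {"hand": 20, "x": 0, "y": 0, "z": 0, "spin": 0},
  ],
)

```text
time_s: 30.5
tool_pos: [0.6112, 0.12, 0.1566]
orientation: [0.95, 0.313, -0.0, -0.0]
wrist_force: [0.1, 0.3, -1.3]
grip_width: 0.0271
```

```bash
python3 go.py .610 .1215 .0465
```

```text
t 30.5 pos [0.6112 0.12   0.1566] grip 0.0271 F [ 0.1  0.3 -1.3]
yaw 36.52 d mm now [ -0.   -1.9 110.1]
```

Emit:
arm_command(
  targets=[
    {"hand": 20, "x": 0, "y": -2, "z": 15, "spin": 0},
    {"hand": 20, "x": 0, "y": 0, "z": 25, "spin": 0},
    {"hand": 20, "x": 0, "y": 0, "z": 25, "spin": 0},
    {"hand": 20, "x": 0, "y": 0, "z": 20, "spin": 0},
    {"hand": 20, "x": 0, "y": 0, "z": 12, "spin": 0},
    {"hand": 20, "x": 0, "y": 0, "z": 7, "spin": 0},
    {"hand": 20, "x": 0, "y": 0, "z": 4, "spin": 0},
    {"hand": 20, "x": 0, "y": 0, "z": 0, "spin": 0},
    {"hand": 20, "x": 0, "y": 0, "z": 0, "spin": 0},
  ],
)

```text
time_s: 31.4
tool_pos: [0.6107, 0.1223, 0.0491]
orientation: [0.95, 0.314, 0.001, 0.0]
wrist_force: [-0.3, 0.1, -0.6]
grip_width: 0.0273
```

```bash
python3 go.py .610 .1215 .0465
```

```text
t 31.4 pos [0.6107 0.1223 0.0491] grip 0.0273 F [-0.3  0.1 -0.6]
yaw 36.55 d mm now [-1.1  0.2  2.6]
```

Emit:
arm_command(
  targets=[
    {"hand": 20, "x": 0, "y": 0, "z": 2.5, "spin": 0},
    {"hand": 20, "x": 0, "y": 0, "z": 0, "spin": 0},
    {"hand": 29, "x": 0, "y": 0, "z": 0, "spin": 0},
    {"hand": 33, "x": 0, "y": 0, "z": 0, "spin": 0},
    {"hand": 45, "x": 0, "y": 0, "z": 0, "spin": 0},
    {"hand": 60, "x": 0, "y": 0, "z": 0, "spin": 0},
    {"hand": 70, "x": 0, "y": 0, "z": 0, "spin": 0},
    {"hand": 70, "x": 0, "y": 0, "z": -20, "spin": 0},
    {"hand": 70, "x": 0, "y": 0, "z": -30, "spin": 0},
    {"hand": 70, "x": 0, "y": 0, "z": -40, "spin": 0},
    {"hand": 70, "x": 0, "y": 0, "z": -25, "spin": 0},
    {"hand": 70, "x": 0, "y": 0, "z": 0, "spin": 0},
  ],
)

```text
time_s: 32.6
tool_pos: [0.6119, 0.1224, 0.1649]
orientation: [0.95, 0.314, 0.003, 0.001]
wrist_force: [1.3, -0.0, -0.5]
grip_width: 0.0701
```

Emit:
arm_command(
  targets=[
    {"hand": 70, "x": -20, "y": 20, "z": -30, "spin": 0},
    {"hand": 70, "x": -30, "y": 30, "z": -20, "spin": 0},
    {"hand": 70, "x": -30, "y": 30, "z": 0, "spin": 0},
    {"hand": 70, "x": -30, "y": 30, "z": 0, "spin": 0},
    {"hand": 70, "x": -30, "y": 30, "z": 0, "spin": 0},
    {"hand": 70, "x": -20, "y": 20, "z": 0, "spin": 0},
    {"hand": 70, "x": 0, "y": 0, "z": 0, "spin": 0},
  ],
)

```text
time_s: 33.3
tool_pos: [0.5764, -0.1048, 0.2098]
orientation: [0.95, 0.312, -0.001, -0.0]
wrist_force: [-0.0, 0.8, -0.7]
grip_width: 0.0704
```

```bash
python3 - <<'E'
from h import *
C=cal("top");p,d=vision.camera("top");b=cv2.cvtColor(p,cv2.COLOR_RGB2BGR);cv2.imwrite("pics/top9.png",b)
cv2.imwrite("pics/t9c.png",cv2.resize(b[130:245,110:235],None,fx=4.8,fy=4.8,interpolation=cv2.INTER_CUBIC))
w=world(C,d);s=w[...,2];m=np.zeros(s.shape,np.uint8);m[130:245,110:235]=((s>.088)&(s<.11))[130:245,110:235]
n,l,st,ce=cv2.connectedComponentsWithStats(m)
for i in range(1,n):
    if st[i,4]>20: print(ce[i].round(),st[i,4],w[l==i].mean(0).round(4),p[l==i].mean(0).round())
p,d=vision.camera("scene");cv2.imwrite("pics/scene9.png",cv2.cvtColor(p,cv2.COLOR_RGB2BGR))
E
```

```text
[190. 162.] 103 [0.6101 0.1237 0.0944] [ 31.  54. 106.]
[172. 175.] 109 [0.5774 0.166  0.0948] [169. 158.   3.]
[154. 189.] 114 [0.5455 0.2094 0.0946] [ 38. 139.  52.]
[136. 203.] 106 [0.5121 0.2519 0.0949] [180.  28.  17.]
```

View pics/t9c.png

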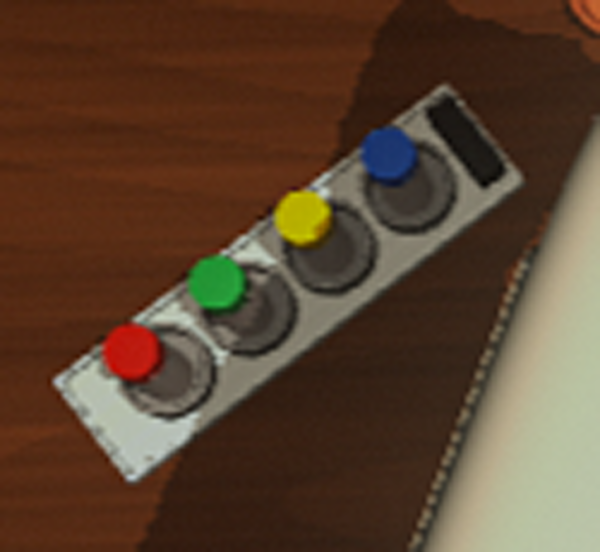

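View pics/scene9.png

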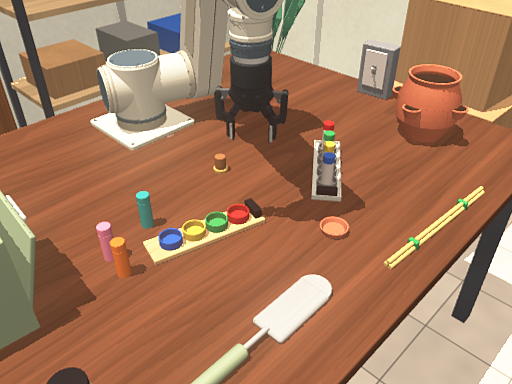

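The top crop shows blue (388,153) next to the tray's block, then yellow (303,218), green (216,283) and red (131,351) at the far end. All are upright, tops at z 0.094–0.095. In the scene view the rack's cups are empty, the look-alikes have not moved and the gripper is clear.

```bash
python3 -c "
from workcell import order;print(order.close_job())"
```

```text
the job is handed in; nothing more can be done
None
```

All four tubes are in the tray's grey cups in reverse order, one upright in each, and the job is handed in. Red is in the cup farthest from the tray's black block, then green and yellow, with blue next to the block.

- **Last check:** the top and scene pictures showed all four tubes upright, with tops at 94 to 95 mm where seated tubes should be at 95 mm. The rack's cups were empty, the look-alikes had not moved and the gripper was clear.
- **Limits:** the robot's clock was at about 33 s of the 115 s allowed. The largest wrist force I read was about 7 N, while gripping.
- **Disagreement:** the top and wrist cameras differed by 1 to 2.5 mm on the farthest cup's position. A rougher pixel reading of it was up to 5 mm off. The cups leave about 8 mm of room around a tube, so I aimed between the readings.

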